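# Refit the antenna tuner's knob and hold it in

## Robot

A 6-joint arm with a two-finger parallel gripper is mounted at the origin on the work surface. World frame = base frame: x ahead of the robot, y to its left, z up, the work surface at z = 0. Lengths are in m, angles in rad, forces in N, time in s.
With the tool pointing down it reaches from about 0.3 to 0.85 m from the base axis. Payload 5.4 kg.
Tool frame: the origin (TCP) lies on the centre line of the jaws, within the pads' length; the fingertips stand env.tip_reach ahead of it and the grasp point (between the pads) lies 8 mm behind it (env.tip_reach is the distance from the TCP to the fingertips, in m); z points along the fingers, x is the direction in which the jaws open and shut, and the axes are right-handed (so a half turn about z gives the same grasp; the last joint's range is limited). The gripper opens to 85 mm and grips with 20 to 120 N. Pads are 22 mm wide; open, the fingers measure 114 mm over their backs; the gripper's body (76 mm by 85 mm) begins 54 mm behind the grasp point. The pads swing forward as they close: fully open they stand 13 mm farther back than shut.
Start: joints at [1.024, 0.158, 1.597, -0, 1.386, -0.21], TCP at [0.19, 0.543, 0.242] pointing down, gripper open.
Joint ranges: [-2.91, 2.91], [-0.94, 2.29], [0.18, 2.7], [-1.29, 4.43], [0.17, 2.64], [-3, 3]. Speed limits (rad/s): [2.57, 2.57, 3.14, 3.14, 3.14, 3.14].

## Interface

Orientations are given as a rotation vector (axis times angle).
In Python, from plant import env, optics, order, finder gives the robot as it stands.
- The arm moves only by the tool carry_out, never from a script. Its argument "moves" is a list of rows, each an object of numbers: "wx", "wy", "wz": the turn, a rotation vector about the world's x, y, z in degrees; "x", "y", "z": the shift along the world's x, y, z in mm; "hand": the finger opening in mm, from 0 to 85.4. A call has 1 to 10 rows; each row is the pose to reach, as a shift and turn from the pose commanded when the call began; what a row does not reach only later rows make up. A row lasts 1/8 s, in which the tool goes at most 62.5 mm and 10.7 degrees, less where a joint would pass 70% of its speed; a pose out of reach is approached as far as the arm can. A call with a gripper value outside its range is refused whole. The fingers move at their own pace and stop on an object; "squeeze" is the grip in N (left out, the last holds). Time passes only in rows, so rows that repeat a pose let the fingers close. It gives the time, the measured TCP pose, the force and the opening at its end, in the units of the state.
- env.sense(): the state, without advancing time (a new reading comes with each control period).
- optics.camera(name): name is "scene" or "side" or "wrist"; returns a dict with "image" (400x640x3 uint8, red, green, blue), "fx", "fy", "cx", "cy" (pixels), "view" (4x4, takes a point from world to camera coordinates); the wrist camera has in their place "hand_eye" (4x4, takes a point from camera to tool coordinates, whose origin is the TCP and whose axes are the tool frame's). Camera axes: x right, y up, looking along -z (the intrinsics and any distortion apply to the point x, -y, -z); pixel columns grow to the right and rows downward; lengths in m; the calibration is good to about 2 mm. The wrist camera is an equidistant fisheye: a pixel r from the principal point sees the ray r / f radians off the axis. A picture is of the moment at which its call begins: read the wrist's pose just before it. There is no depth.
- order.job_done(): hands the job in, once; it reports no verdict.
Trained networks look in the newest picture that a camera, given by its name, has taken for a name from the list of things; names that differ only in an ending like _2 or _b are one class to them, and where a whole thing is asked for, a point or a joint stands for the part that bears it (a point fixed in the world has none). Each returns a list of dicts, best first, with "score" (0 to 1); they miss things now and then, are a little off and sometimes report something else, mostly with a low value. They report only what shows in the picture. A call takes as long as a camera call. They do not tell look-alikes from the thing itself.
- finder.look_for(camera, thing): "extent" ([left, top, right, bottom] as shares, 0 to 1, of the picture: columns of its width, rows of its height, round what is visible of it).
- finder.tip_of(camera, thing): "point" ([column, row] as shares, 0 to 1, of the picture: columns of its width, rows of its height: a listed point, or the origin of a listed thing).
The state is a dict: "t": time; "qpos": joint angles; "qd": joint speeds; "tau": joint torques, N m; "position": TCP position; "tool_rot": TCP orientation; "force": force on the tool from outside, world axes, zero at the start; "moment": the same for the moment, N m; "opening": finger opening in m.
Only numpy, scipy, OpenCV 4.12 (cv2) and the standard library are available. Lean on these libraries where they do the work, as an engineer would, in place of code of your own. Each camera call takes 0.05 s, during which the arm holds its last target.

## Task

Slide the grey antenna tuner across the desk, without lifting it, onto the teal non-slip mat, centred and squared up with the mat lengthwise. Then put the red bar knob back on the tuner's brass cross spindle: turn it until the splines mesh, slide it fully home against the black flange, and push it in against the spindle's spring. Finish still gripping the knob and holding it pushed well in, and leave everything else on the desk where it is.

Things in the scene. Friction and masses are not known exactly. Their poses are not given: they have to be found in the camera images.
- tuner_mid (a point): Antenna tuner: flat grey metal case, 150 mm (x) by 110 mm (y) by 30 mm high, about 0.75 kg, standing loose on the desk; this point is the middle of its underside (at desk height). x runs along its length from the black lift handle end to the spindle end, where three brass sockets stand out 14 mm (not counted in the 150), z up.
- tuner_handle (a point): Middle of the grip bar of the tuner's black lift handle: a bar 72 mm long along the tuner's y, 14 mm thick (x) and 14 mm high, top 62 mm above the desk, on two posts 10 mm wide standing at its ends; 55 mm from the case middle towards -x, 55 mm above the desk. Axes as the tuner's.
- mat_mid (a point): Teal non-slip mat with a pale border line, lying flush with the desk (no step to ride over), 200 mm along its x by 160 mm along its y; this point is its middle. The tuner belongs on its middle with its length along the mat's length (either way round).
- spindle_seat (a point): Brass spindle on the tuner, 30 mm from the case middle towards +x: from above a plus sign 22 mm across, four lobes 6 mm wide with rounded tops, 16 mm high, on a black round flange 30 mm across. This point: centre of the flange's upper face, where the knob's underside sits when home; 42 mm above the desk when out. x and y run along the lobes, z up.
- knob_mid (a point): Middle (25 mm up, on the axis) of the red bar knob, loose, upright on the desk, 50 mm high, 70 g: round skirt 40 mm across, 22 mm high; on it a grip bar 40 mm long (knob's x), 14 mm thick (y), 28 mm high, with a white line along its top. Cross-shaped socket in its underside, 18 mm deep.
- knob_foot (a point): Centre of the red knob's underside, mouth of its cross-shaped socket: slots 8 mm wide, 25 mm across, one along the bar (knob's x), one across it, so it meshes with the spindle in any of four positions a quarter turn apart.
- spindle_push (a joint): How far the spindle is pushed into the tuner, m: 0 out, 0.006 fully in. Spring: it begins to yield at 5 N and takes 11 N fully in; it comes back out when let go.
- dial_turn (a joint): Angle of the spindle about its axis relative to the tuner, rad, anticlockwise from above; at 0 the lobes run along the tuner's x and y. Stiff: it turns only under about 0.2 N m, and stops at -1.2 and 1.2.
- knob: The red bar knob again; origin at the centre of its underside.
- spare_knob: Bystander: round grey spare knob, 44 mm across, 28 mm high, no bar; not the one to fit. Origin under its centre.
- key_paddle: Bystander: aluminium Morse paddle key, block 85 x 75 x 40 mm with a 56 mm wooden paddle towards its -x. Origin under the block's centre.
- mug: Bystander: blue mug, 80 mm across, 90 mm high. Origin under its centre.
- fist_mic: Bystander: black hand microphone lying flat, 95 x 58 x 30 mm. Origin under its centre.
- adapter: Bystander: small metal coaxial connector standing upright, 25 mm across, 32 mm high. Origin under its centre.
Things that resemble listed ones, but are neither listed nor needed, are in the scene too. Leave any brown look-alike of the knob alone. Leave any green look-alike of the part that bears tuner_mid alone.

How it is judged:
On the way, in this order (a step that is already met when the one before it is completed fails the run):
1. the tuner has been slid onto the mat, centred and square (horizontal distance between tuner_mid and mat_mid below 0.015 m and angle between the x axis of tuner_mid and the x axis of mat_mid, either way round below 0.15 rad and height (world z) of tuner_mid below 0.004 m), for 0.3 s.
2. the knob is home on the splines, its underside on the flange (z of knob_foot in the frame of spindle_seat between -0.003 and 0.003 m and horizontal distance between knob_foot and spindle_seat below 0.003 m and angle between the z axis of knob_mid and the z axis of spindle_seat, either way round below 0.12 rad), for 0.2 s.
At the end, for the whole second after the job is handed in: Tuner flat on the mat: centre within 15 mm, length within 0.15 rad of the mat's. Knob's underside within 3 mm of the flange, 3 mm of its centre and 0.12 rad of upright on it. Spindle held in by over 3.5 mm of its 6 mm, the gripper still holding the knob (over 2 N) (all of step 1 and all of step 2 and value of joint spindle_push above 0.0035 m and contact force between the fingers and knob above 2 N); the arm keeps its last pose, push and grip.
It fails at once if the tuner is lifted more than 12 mm off the desk (height (world z) of tuner_mid above 0.012 m).
It fails at once if another thing on the desk is moved more than 30 mm (distance of any of spare_knob, key_paddle, mug, fist_mic, adapter from where it was at the start of the episode above 0.03 m).
It also fails if it takes over 64 s, if anything falls off the work surface, if the arm or the gripper's body presses on something with over 40 N, if the wrist force passes 120 N, or if a joint passes its speed limit or range.

## Working session

There is one attempt and no reset: what is moved stays moved. The work goes in short steps, Python scripts to look and compute and a tool call to move; the robot and the scene stay as the last step left them, time stands still between calls to the robot, and variables do not carry over. Pictures are saved under pics/ and viewed, and the job is handed in when it is done.

Besides the shell and the picture viewer there is one more tool, called after "Request:" as name(argument=value, ...), one argument or row to a line, values as JSON. carry_out: Moves the arm, as the interface text tells. Its arguments: {"type":"object","properties":{"moves":{"type":"array","items":{"type":"object","properties":{"wx":{"type":"number"},"wy":{"type":"number"},"wz":{"type":"number"},"x":{"type":"number"},"y":{"type":"number"},"z":{"type":"number"},"hand":{"type":"number"}}}},"squeeze":{"type":"number"}},"required":["moves"]}

```bash
ls; mkdir -p pics
python3 - <<'E'
from plant import env, optics, order, finder
import cv2
print(env.sense(), env.tip_reach)
for n in ("scene","side","wrist"):
    c=optics.camera(n); cv2.imwrite(f"pics/{n}0.png",c["image"][:,:,::-1]); 
    print(n,{k:v for k,v in c.items() if k!="image"})
    for th in ("tuner_mid","tuner_handle","mat_mid","spindle_seat","knob_mid","knob_foot","spare_knob","key_paddle","mug","fist_mic","adapter"):
        print(th,[(round(d['score'],2),[round(d['point'][0]*640),round(d['point'][1]*400)]) for d in finder.tip_of(n,th)][:3])
E
```

```text
pics
{'t': 0.0, 'qpos': array([ 1.02390394e+00,  1.59041131e-01,  1.59821540e+00,  2.31732461e-05,
        1.38619387e+00, -2.10092203e-01]), 'qd': array([-0.00060157, -0.00092254, -0.00142678, -0.00135404, -0.00123288,
        0.00070976]), 'tau': array([ 3.36462308e-04, -3.96009529e+01, -3.31427300e+01, -2.74715840e-04,
        8.37141008e-03,  1.85954292e-06]), 'position': array([0.18972674, 0.54219541, 0.24132975]), 'tool_rot': array([ 2.56176303,  1.81727257, -0.00269343]), 'force': array([-0.5346249 ,  0.17158978, -0.11153425]), 'moment': array([-0.00248131,  0.0360241 , -0.02148583]), 'opening': 0.08512613031729675} 0.011
scene {'fx': 438.8447793995224, 'fy': 438.8447793995224, 'cx': 331.3981722314778, 'cy': 195.59662702745933, 'view': array([[-0.81547895,  0.57872331, -0.00856803,  0.45498343],
       [-0.43824   , -0.60771874,  0.66228667,  0.17987809],
       [ 0.37807378,  0.54383569,  0.74920155, -1.3521815 ],
       [ 0.        ,  0.        ,  0.        ,  1.        ]])}
tuner_mid [(0.97, [297, 172]), (0.59, [348, 136]), (0.18, [265, 269])]
tuner_handle [(0.93, [313, 147
[... 1248 characters left out ...]
'cx': 319.5903200401144, 'cy': 199.48801302669216, 'hand_eye': array([[ 9.99999883e-01,  8.79752361e-06,  4.83564329e-04,
         1.23933767e-03],
       [ 1.56771560e-04, -9.51746664e-01, -3.06884770e-01,
        -7.87052795e-02],
       [ 4.57530911e-04,  3.06884810e-01, -9.51746554e-01,
        -1.31610872e-01],
       [ 0.00000000e+00,  0.00000000e+00,  0.00000000e+00,
         1.00000000e+00]])}
tuner_mid [(0.78, [38, 329])]
tuner_handle [(0.98, [41, 357]), (0.7, [70, 390])]
mat_mid [(0.23, [52, 371])]
spindle_seat [(0.56, [26, 328])]
knob_mid [(0.62, [38, 381]), (0.57, [49, 383])]
knob_foot [(0.53, [44, 377])]
spare_knob [(0.39, [271, 348])]
key_paddle []
mug []
fist_mic []
adapter []
```

View pics/scene0.png

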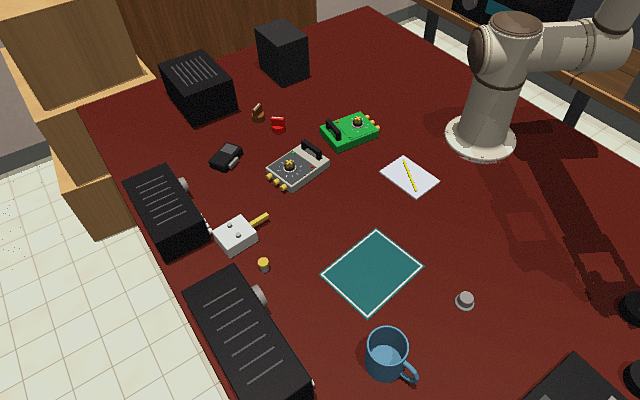

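View pics/side0.png

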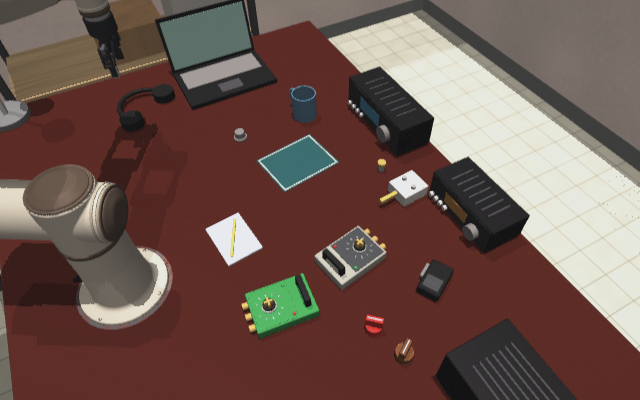

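View pics/wrist0.png

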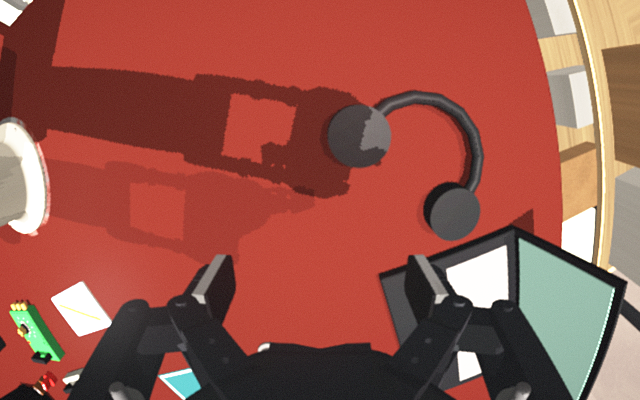

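The scene view shows the grey tuner near (297,168), the green look-alike at (350,132), the mat at (371,272), the red knob at (278,125) and the brown one at (258,112). The side view agrees: tuner (350,255), mat (297,161), red knob (374,323). Next I'll convert these to positions.

```bash
cat > h.py <<'E'
import numpy as np, cv2
from scipy.spatial.transform import Rotation as R
from plant import env, optics, order, finder
def flip(p): return p*np.array([1,-1,-1])
def proj(c,P):
    P=np.atleast_2d(P); q=P@c["view"][:3,:3].T+c["view"][:3,3]
    return np.c_[c["cx"]+c["fx"]*q[:,0]/-q[:,2], c["cy"]-c["fy"]*q[:,1]/-q[:,2]]
def onplane(c,uv,z):
    V=c["view"]; d=np.array([(uv[0]-c["cx"])/c["fx"],-(uv[1]-c["cy"])/c["fy"],-1.])
    o=-V[:3,:3].T@V[:3,3]; w=V[:3,:3].T@d; return o+w*(z-o[2])/w[2]
# wrist
def wpose(s): 
    T=np.eye(4); T[:3,:3]=R.from_rotvec(s["tool_rot"]).as_matrix(); T[:3,3]=s["position"]; return T
def wonplane(c,T,uv,z):
    M=T@c["hand_eye"]; a=np.array([uv[0]-c["cx"],uv[1]-c["cy"]]); r=np.hypot(*a); th=r/c["fx"]
    d=np.array([np.sin(th)*a[0]/max(r,1e-9),-np.sin(th)*a[1]/max(r,1e-9),-np.cos(th)])
    w=M[:3,:3]@d; o=M[:3,3]; return o+w*(z-o[2])/w[2]
def wproj(c,T,P):
    P=np.atleast_2d(P); M=np.linalg.inv(T@c["hand_eye"]); q=P@M[:3,:3].T+M[:3,3]
    rr=np.hypot(q[:,0],q[:,1]); th=np.arctan2(rr,-q[:,2])
    return np.c_[c["cx"]+c["fx"]*th*q[:,0]/rr, c["cy"]-c["fx"]*th*q[:,1]/rr]
E
python3 - <<'E'
from h import *
S=optics.camera("scene"); D=optics.camera("side")
g=lambda c,u,z:np.round(onplane(c,u,z)*1000).astype(int)
z=dict(tuner_mid=0,tuner_handle=.055,mat_mid=0,spindle_seat=.042,knob_mid=.025,knob_foot=0,spare_knob=0,key_paddle=0,mug=0,fist_mic=0,adapter=0)
for th in z:
    for n,c in (("scene",S),("side",D)):
        print(th,n,[(round(d['score'],2),g(c,(d['point'][0]*640,d['point'][1]*400),z[th])[:2].tolist()) for d in finder.tip_of(n,th)][:3])
# zoomed crops
for n,c,(a,b,w,h) in (("scene",S,(240,90,160,120)),("side",D,(300,210,160,120))):
    cv2.imwrite(f"pics/{n}_z0.png",cv2.resize(c["image"][b:b+h,a:a+w,::-1],None,fx=5,fy=5,interpolation=cv2.INTER_CUBIC))
# mat by colour
for n,c in (("scene",S),("side",D)):
    hsv=cv2.cvtColor(c["image"],cv2.COLOR_RGB2HSV); m=cv2.inRange(hsv,(80,80,60),(100,255,200))
    k,l,st,_=cv2.connectedComponentsWithStats(m); 
    for i in range(1,k):
        if st[i,4]>800:
            cn=max(cv2.findContours((l==i).astype(np.uint8),0,1)[0],key=cv2.contourArea)[:,0]
            P=np.array([onplane(c,p,0)[:2] for p in cn])*1000
            print(n,st[i],cv2.minAreaRect(P.astype(np.float32)))
E
```

```text
tuner_mid scene [(0.86, [318, -261]), (0.56, [535, -203])]
tuner_mid side [(0.67, [323, -239])]
tuner_handle scene [(0.95, [476, -215]), (0.86, [378, -249]), (0.4, [505, -353])]
tuner_handle side [(0.66, [368, -249]), (0.63, [477, -213])]
mat_mid scene [(0.66, [561, 165])]
mat_mid side [(0.58, [568, 172]), (0.55, [788, -94])]
spindle_seat scene [(0.49, [550, -202]), (0.41, [281, -244])]
spindle_seat side [(0.61, [558, -201])]
knob_mid scene [(0.79, [489, -381]), (0.61, [504, -497])]
knob_mid side [(0.92, [508, -475]), (0.55, [486, -393])]
knob_foot scene [(0.75, [513, -482]), (0.72, [476, -400])]
knob_foot side [(0.9, [483, -397]), (0.66, [511, -479])]
spare_knob scene [(0.89, [449, 362])]
spare_knob side [(0.55, [490, -392]), (0.47, [452, 367])]
key_paddle scene [(0.56, [782, -91])]
key_paddle side [(0.57, [799, -86])]
mug scene [(0.56, [687, 359])]
mug side [(0.86, [688, 380])]
fist_mic scene [(0.81, [683, -360])]
fist_mic side [(0.73, [676, -360])]
adapter scene [(0.52, [771, 25])]
adapter side [(0.58, [500, -388]), (0.54, [772, 15])]
scene [ 324  232   96   83 3988] ((566.85986328125, 177.12826538085938), (182.16236877441406, 142.34036254882812), 8.136129379272461)
scene [ 365  327   54   56 1090] ((674.6942749023438, 357.52349853515625), (129.62379455566406, 92.57662963867188), 74.01292419433594)
side [ 261  137   74   51 1898] ((568.1927490234375, 176.99533081054688), (179.69845581054688, 137.73805236816406), 7.938654899597168)
```

View pics/scene_z0.png

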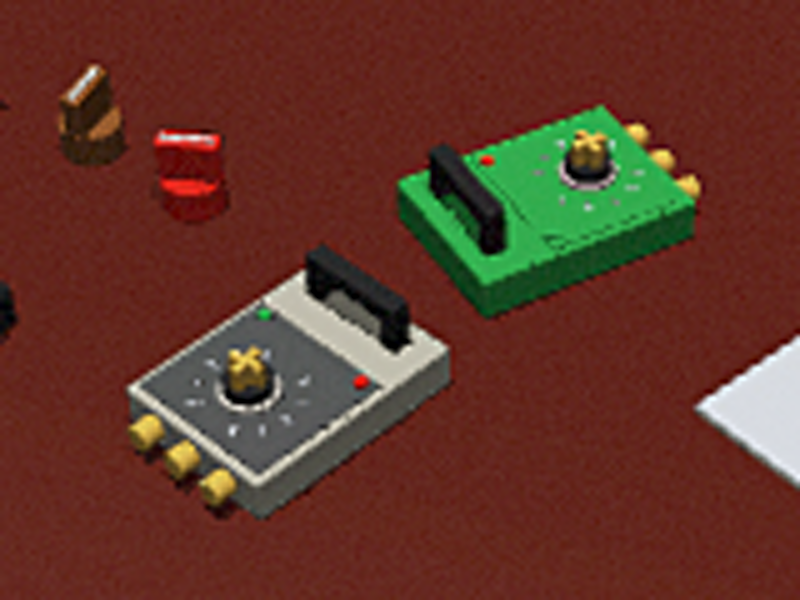

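View pics/side_z0.png

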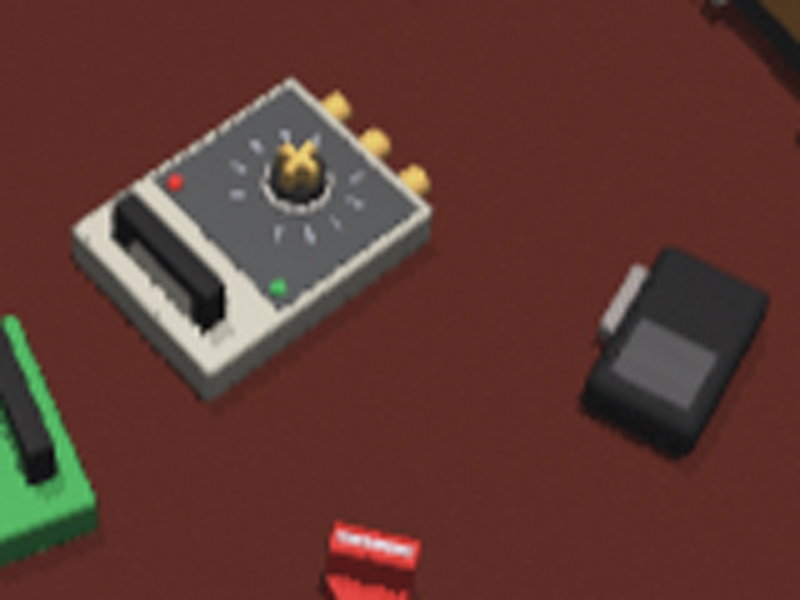

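Run:
```python
from h import *
from scipy.optimize import least_squares
S=optics.camera("scene"); D=optics.camera("side")
def rt(x,y,yaw,L): 
    c,s=np.cos(yaw),np.sin(yaw); L=np.array(L,float); return np.c_[x+c*L[:,0]-s*L[:,1],y+s*L[:,0]+c*L[:,1],L[:,2]]
A=.075;B=.055;h=.03
# scene image: sockets end left. corners
ps=np.array([(266,167.6),(292.4,185.6),(330,159.8)]); 
Ls=[(A,-B,h),(A,B,h),(-A,B,h)]
pd=np.array([(358,226),(386,252.4),(341,285),(315,256.4)])
Ld=[(A,B,h),(A,-B,h),(-A,-B,h),(-A,B,h)]
f=lambda p:np.r_[(proj(S,rt(*p,Ls))-ps).ravel(),(proj(D,rt(*p,Ld))-pd).ravel()]
r=least_squares(f,[.52,-.2,.15]); print(r.x,np.degrees(r.x[2]),np.round(f(r.x).reshape(-1,2),1).tolist())
r=least_squares(lambda p:f(p)[:6],[.52,-.2,.15]); print(r.x)
r=least_squares(lambda p:f(p)[6:],[.52,-.2,.15]); print(r.x)
# knob white line: 
for n,c in (("scene",S),("side",D)):
    im=c["image"]
    hsv=cv2.cvtColor(im,cv2.COLOR_RGB2HSV)
    p=proj(c,[[.487,-.39,.05]])[0].astype(int); print(n,p)
    cr=im[p[1]-20:p[1]+20,p[0]-25:p[0]+25,::-1]; cv2.imwrite(f"pics/{n}_k0.png",cv2.resize(cr,None,fx=12,fy=12,interpolation=cv2.INTER_CUBIC))
    m=(hsv[...,1]<120)&(hsv[...,2]>110)
    mm=np.zeros_like(m); mm[p[1]-12:p[1]+12,p[0]-14:p[0]+14]=1
    v,u=np.nonzero(m&mm); print(len(u))
    P=np.array([onplane(c,(a,b),.05)[:2] for a,b in zip(u,v)])
    if len(P): 
        q=P-P.mean(0); w,V=np.linalg.eigh(q.T@q); print(P.mean(0),np.degrees(np.arctan2(V[1,1],V[0,1])),w)
```

```text
[ 0.52819092 -0.20766413  0.18997723] 10.884893465165966 [[-1.4, -1.1], [-1.2, 0.6], [-0.2, -1.7], [-0.7, -1.1], [0.3, -0.5], [0.2, 0.5], [-2.2, -0.8]]
[ 0.52737582 -0.20383383  0.18815384]
[ 0.52893984 -0.20946964  0.18271106]
scene [276 118]
12
[ 0.48192845 -0.39295131] 137.81155196161686 [2.53778390e-05 1.21391322e-03]
side [375 316]
38
[ 0.48358925 -0.39311651] 137.53948181109374 [0.0001025  0.00418117]
```

```bash
python3 -c "
import cv2,numpy as np
cv2.imwrite('pics/k0.png',np.hstack([cv2.imread('pics/scene_k0.png')[:, :400],cv2.imread('pics/side_k0.png')[:,:400]]))"
```

```text
(no output)
```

View pics/k0.png

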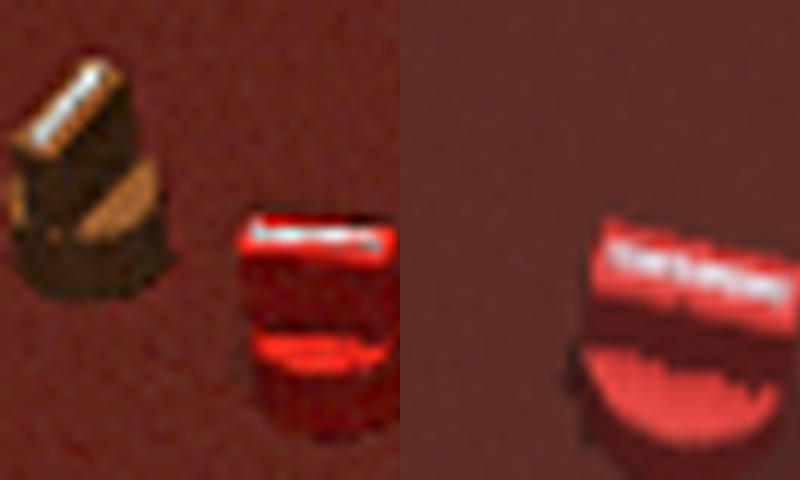

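Request:
carry_out(
  moves=[
    {"x": 21,"y": -56,"wz": -6},
    {"x": 42,"y": -112,"wz": -12},
    {"x": 63,"y": -168,"wz": -18},
    {"x": 84,"y": -224,"wz": -24},
    {"x": 105,"y": -280,"wz": -30},
    {"x": 126,"y": -336,"wz": -36},
    {"x": 147,"y": -392,"wz": -42},
    {"x": 168,"y": -448,"wz": -48},
    {"x": 189,"y": -504,"wz": -54,"hand": 45},
    {"x": 210,"y": -560,"wz": -60,"hand": 45},
  ],
)

```text
invalid input
```

Request:
carry_out(
  moves=[
    {"x": 20,"y": -50,"z": -5,"hand": 45},
    {"x": 40,"y": -100,"z": -10,"hand": 45},
    {"x": 58,"y": -150,"z": -20,"hand": 45},
    {"x": 70,"y": -180,"z": -30,"hand": 45},
    {"x": 76,"y": -198,"z": -40,"hand": 45},
    {"x": 76,"y": -198,"z": -40,"hand": 45},
    {"x": 76,"y": -198,"z": -40,"hand": 45},
  ],
)

```text
invalid input
```

```bash
cat > look.py <<'E'
from h import *
import sys
s=env.sense(); T=wpose(s); W=optics.camera("wrist")
cv2.imwrite(f"pics/{sys.argv[1]}.png",W["image"][:,:,::-1])
x=T[:3,0]; print("t",s["t"],"pos",np.round(s["position"]*1000,1),"xyaw",np.degrees(np.arctan2(x[1],x[0])),"F",s["force"].round(1),"M",s["moment"].round(2),"op",s["opening"],"q",s["qpos"].round(2),"tz",T[:3,2].round(3))
z=dict(tuner_mid=0,tuner_handle=.055,mat_mid=0,spindle_seat=.042,knob_mid=.025,knob_foot=0)
for th in sys.argv[2:]:
    print(th,[(round(d['score'],2),[round(d['point'][0]*640),round(d['point'][1]*400)],(wonplane(W,T,(d['point'][0]*640,d['point'][1]*400),z[th])*1000).round(1)[:2].tolist()) for d in finder.tip_of("wrist",th)][:3])
E
python3 look.py w1 tuner_handle spindle_seat tuner_mid
```

```text
t 3.1 pos [190.  542.7 242.3] xyaw 70.70289190134852 F [-0.7 -0.2  0.1] M [ 0.   -0.01  0.01] op 0.0853083018094189 q [ 1.02  0.16  1.6   0.    1.39 -0.21] tz [-0.  0. -1.]
tuner_handle [(0.89, [41, 359], [372.6, -231.7]), (0.63, [70, 389], [474.9, -214.0])]
spindle_seat [(0.57, [27, 327], [286.8, -210.2])]
tuner_mid [(0.6, [42, 326], [311.5, -212.8])]
```

View pics/w1.png

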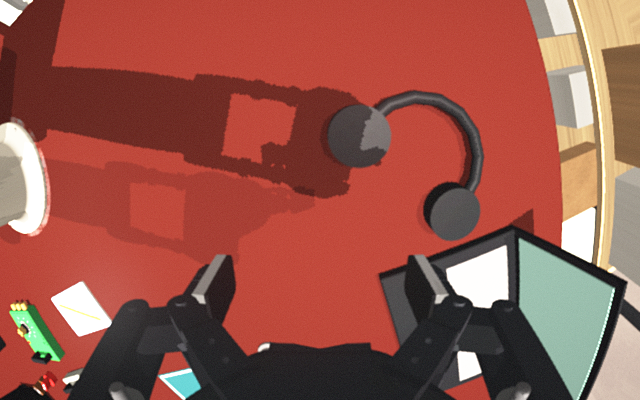

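Both calls were refused, so the arm hasn't moved; rows probably need every key. I'll try full rows.

Request:
carry_out(
  moves=[
    {"x": 21,"y": -56,"z": 0,"wx": 0,"wy": 0,"wz": -6,"hand": 85},
    {"x": 42,"y": -112,"z": 0,"wx": 0,"wy": 0,"wz": -12,"hand": 85},
    {"x": 63,"y": -168,"z": 0,"wx": 0,"wy": 0,"wz": -18,"hand": 85},
    {"x": 84,"y": -224,"z": 0,"wx": 0,"wy": 0,"wz": -24,"hand": 85},
    {"x": 105,"y": -280,"z": 0,"wx": 0,"wy": 0,"wz": -30,"hand": 85},
    {"x": 126,"y": -336,"z": 0,"wx": 0,"wy": 0,"wz": -36,"hand": 85},
    {"x": 147,"y": -392,"z": 0,"wx": 0,"wy": 0,"wz": -42,"hand": 60},
    {"x": 168,"y": -448,"z": 0,"wx": 0,"wy": 0,"wz": -48,"hand": 45},
    {"x": 189,"y": -504,"z": 0,"wx": 0,"wy": 0,"wz": -54,"hand": 45},
    {"x": 210,"y": -560,"z": 0,"wx": 0,"wy": 0,"wz": -60,"hand": 45},
  ],
)

```text
t: 4.55
position: [0.4005, -0.0194, 0.2427]
tool_rot: [3.128, 0.287, 0.002]
force: [0.9, -0.2, -0.5]
opening: 0.045
```

Request:
carry_out(
  moves=[
    {"x": 20,"y": -50,"z": -5,"wx": 0,"wy": 0,"wz": 0,"hand": 45},
    {"x": 40,"y": -100,"z": -10,"wx": 0,"wy": 0,"wz": 0,"hand": 45},
    {"x": 58,"y": -150,"z": -20,"wx": 0,"wy": 0,"wz": 0,"hand": 45},
    {"x": 70,"y": -180,"z": -30,"wx": 0,"wy": 0,"wz": 0,"hand": 45},
    {"x": 75,"y": -197,"z": -40,"wx": 0,"wy": 0,"wz": 0,"hand": 45},
    {"x": 75,"y": -197,"z": -40,"wx": 0,"wy": 0,"wz": 0,"hand": 45},
  ],
)

```text
t: 5.3
position: [0.4746, -0.2148, 0.2014]
tool_rot: [-3.127, -0.291, 0.002]
force: [1.6, 0.3, -0.1]
opening: 0.045
```

```bash
python3 look.py w2 tuner_handle spindle_seat knob_mid
```

```text
t 5.3 pos [ 474.6 -214.8  201.4] xyaw 10.617114501479461 F [ 1.6  0.3 -0.1] M [-0.    0.   -0.01] op 0.04500584174258296 q [-0.66  0.05  1.79 -0.    1.3  -0.84] tz [-0.002  0.001 -1.   ]
tuner_handle [(0.88, [217, 204], [378.4, -247.1]), (0.74, [322, 191], [477.5, -215.7])]
spindle_seat [(0.98, [407, 186], [561.3, -198.7]), (0.57, [149, 179], [291.8, -240.0])]
knob_mid [(0.6, [302, 321], [486.3, -397.0])]
```

View pics/w2.png

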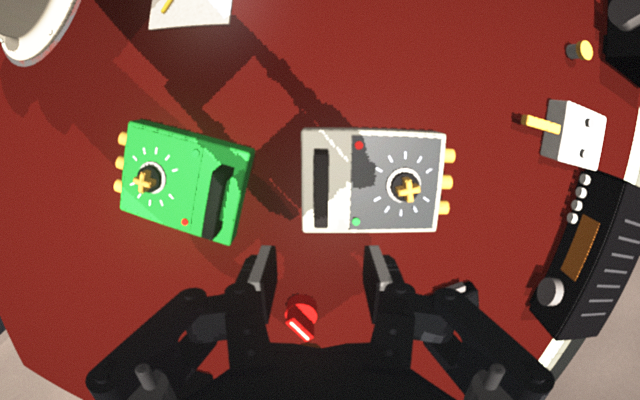

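The wrist view has the handle at (322,190), between the jaw directions, and the spindle at (407,187). The alignment is good, so I'll go down and grip the bar.

Request:
carry_out(
  moves=[
    {"x": 3,"y": -1,"z": -40,"wx": 0,"wy": 0,"wz": 0.5,"hand": 45},
    {"x": 3,"y": -1,"z": -80,"wx": 0,"wy": 0,"wz": 0.5,"hand": 45},
    {"x": 3,"y": -1,"z": -120,"wx": 0,"wy": 0,"wz": 0.5,"hand": 45},
    {"x": 3,"y": -1,"z": -140,"wx": 0,"wy": 0,"wz": 0.5,"hand": 45},
    {"x": 3,"y": -1,"z": -151,"wx": 0,"wy": 0,"wz": 0.5,"hand": 45},
    {"x": 3,"y": -1,"z": -151,"wx": 0,"wy": 0,"wz": 0.5,"hand": 20},
    {"x": 3,"y": -1,"z": -151,"wx": 0,"wy": 0,"wz": 0.5,"hand": 5},
    {"x": 3,"y": -1,"z": -151,"wx": 0,"wy": 0,"wz": 0.5,"hand": 5},
    {"x": 3,"y": -1,"z": -151,"wx": 0,"wy": 0,"wz": 0.5,"hand": 5},
    {"x": 3,"y": -1,"z": -151,"wx": 0,"wy": 0,"wz": 0.5,"hand": 5},
  ],
  squeeze=60,
)

```text
t: 6.75
position: [0.4787, -0.2159, 0.0525]
tool_rot: [3.125, 0.306, 0.002]
force: [-1.8, 1.1, 6.0]
opening: 0.0126
```

```bash
python3 look.py w3
```

```text
t 6.75 pos [ 478.7 -215.9   52.5] xyaw 11.199630910839208 F [-1.8  1.1  6. ] M [ 0.11  0.38 -0.03] op 0.012562896107053901 q [-0.65  0.27  1.88 -0.    0.99 -0.85] tz [ 0.001 -0.001 -1.   ]
```

View pics/w3.png

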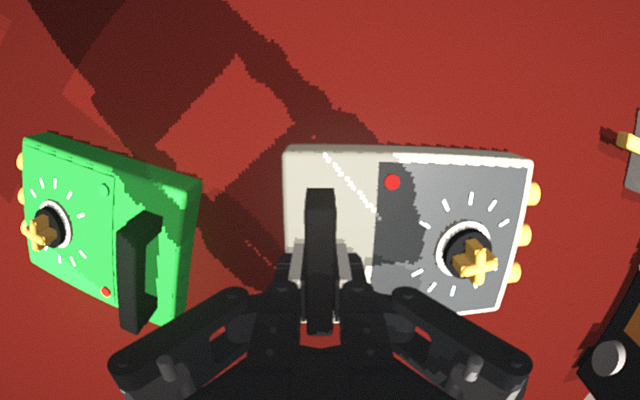

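Request:
carry_out(
  moves=[
    {"x": 1,"y": 10,"z": 0,"wx": 0,"wy": 0,"wz": 0,"hand": 5},
    {"x": 3,"y": 35,"z": 0,"wx": 0,"wy": 0,"wz": -0.3,"hand": 5},
    {"x": 7,"y": 75,"z": 0,"wx": 0,"wy": 0,"wz": -0.6,"hand": 5},
    {"x": 11,"y": 120,"z": 0,"wx": 0,"wy": 0,"wz": -1,"hand": 5},
    {"x": 15,"y": 165,"z": 0,"wx": 0,"wy": 0,"wz": -1.3,"hand": 5},
    {"x": 19,"y": 210,"z": 0,"wx": 0,"wy": 0,"wz": -1.6,"hand": 5},
    {"x": 23,"y": 255,"z": 0,"wx": 0,"wy": 0,"wz": -2,"hand": 5},
    {"x": 27,"y": 300,"z": 0,"wx": 0,"wy": 0,"wz": -2.4,"hand": 5},
    {"x": 29,"y": 330,"z": 0,"wx": 0,"wy": 0,"wz": -2.7,"hand": 5},
    {"x": 30,"y": 340,"z": 0,"wx": 0,"wy": 0,"wz": -3,"hand": 5},
  ],
  squeeze=60,
)

```text
t: 8.05
position: [0.5088, 0.1259, 0.0526]
tool_rot: [3.132, 0.228, 0.003]
force: [-0.8, -6.6, 7.4]
opening: 0.0127
```

```bash
cat > chk.py <<'E'
from h import *
import sys
s=env.sense(); T=wpose(s)
x=T[:3,0]; print("t",s["t"],"pos",np.round(s["position"]*1000,1),"xyaw",np.degrees(np.arctan2(x[1],x[0])),"F",s["force"].round(1),"M",s["moment"].round(2),"op",s["opening"])
S=optics.camera("scene"); D=optics.camera("side"); W=optics.camera("wrist")
tag=sys.argv[1]
cv2.imwrite(f"pics/{tag}_w.png",W["image"][:,:,::-1])
np.savez(f"{tag}.npz",S=S["image"],D=D["image"],W=W["image"],T=T)
P=[float(v)/1000 for v in sys.argv[2:4]]
out=[]
for c in (S,D):
    p=proj(c,[[P[0],P[1],.02]])[0].astype(int)
    cr=c["image"][max(p[1]-65,0):p[1]+65,max(p[0]-50,0):p[0]+50,::-1]; out.append(cv2.resize(cr,(400,520),interpolation=cv2.INTER_CUBIC)); print("crop origin",max(p[0]-50,0),max(p[1]-65,0),"x4")
cv2.imwrite(f"pics/{tag}_sd.png",np.hstack(out))
E
python3 chk.py c1 567 150
```

```text
t 8.05 pos [508.8 125.9  52.6] xyaw 8.336746671773994 F [-0.8 -6.6  7.4] M [-1.09  0.19 -0.25] op 0.012653355934606828
crop origin 314 192 x4
crop origin 250 97 x4
```

View pics/c1_sd.png

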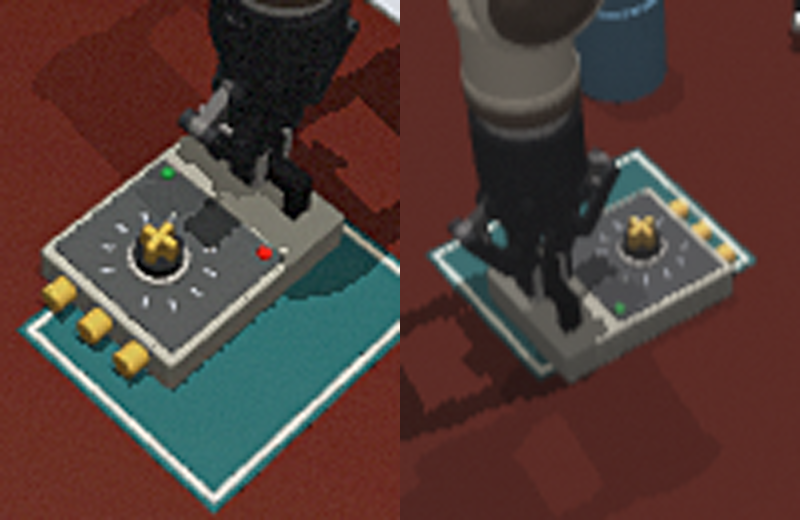

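View pics/c1_w.png

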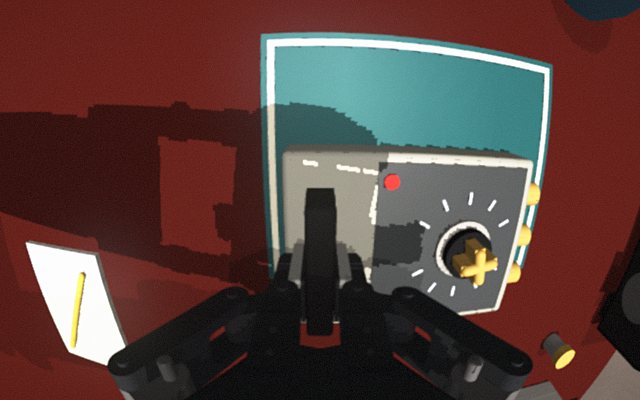

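```bash
cat > fit.py <<'E'
from h import *
from scipy.optimize import least_squares
def rt(x,y,yaw,L):
    c,s=np.cos(yaw),np.sin(yaw); L=np.array(L,float); return np.c_[x+c*L[:,0]-s*L[:,1],y+s*L[:,0]+c*L[:,1],L[:,2]]
A=.075;B=.055;h=.03
def fit(S,D,ps,Ls,pd,Ld,x0):
    f=lambda p:np.r_[(proj(S,rt(*p,Ls))-ps).ravel(),(proj(D,rt(*p,Ld))-pd).ravel()]
    n=2*len(ps)
    for g in (f,lambda p:f(p)[:n],lambda p:f(p)[n:]):
        r=least_squares(g,x0); print((r.x[:2]*1000).round(1),np.degrees(r.x[2]).round(2),np.round(g(r.x).reshape(-1,2),1).tolist())
E
python3 - <<'E'
from fit import *
S=optics.camera("scene"); D=optics.camera("side")
o=np.array([314,192]); q=np.array([250,97])
fit(S,D,o+np.array([(42,248),(168,362),(345,218)])/4,[(A,-B,h),(A,B,h),(-A,B,h)],
 q+np.array([(332,276),(250,188),(170,354)])/4,[(A,-B,h),(A,B,h),(-A,-B,h)],[.56,.13,.15])
# mat outer corners
ms=o+np.array([(20,330),(214,512)])/4
print([onplane(S,p,0)[:2].round(4) for p in ms])
md=q+np.array([(355,262),(238,150),(30,255)])/4
print([onplane(D,p,0)[:2].round(4) for p in md])
E
```

```text
[563.2 132.9] 7.22 [[-1.6, -0.9], [-0.4, 0.6], [-0.0, -1.0], [0.2, -2.2], [-0.4, -1.0], [-2.0, 0.8]]
[562.4 134.6] 7.02 [[-0.9, -0.7], [0.2, 1.0], [0.7, -0.5]]
[563.8 129.2] 7.11 [[1.0, -1.5], [0.3, -0.3], [-1.2, 1.6]]
[array([0.6754, 0.115 ]), array([0.6538, 0.2712])]
[array([0.676 , 0.1094]), array([0.6553, 0.2647]), array([0.4616, 0.2373])]
```

The tuner followed the grip squarely; both views show it on the mat but about 44 mm short in y. I'll slide it the rest of the way.

Request:
carry_out(
  moves=[
    {"x": 1,"y": 12,"z": 0,"wx": 0,"wy": 0,"wz": 0,"hand": 5},
    {"x": 2,"y": 26,"z": 0,"wx": 0,"wy": 0,"wz": 0,"hand": 5},
    {"x": 4,"y": 38,"z": 0,"wx": 0,"wy": 0,"wz": 0,"hand": 5},
    {"x": 4,"y": 44,"z": 0,"wx": 0,"wy": 0,"wz": 0,"hand": 5},
    {"x": 4,"y": 44,"z": 0,"wx": 0,"wy": 0,"wz": 0,"hand": 5},
    {"x": 4,"y": 44,"z": 0,"wx": 0,"wy": 0,"wz": 0,"hand": 5},
    {"x": 4,"y": 44,"z": 0,"wx": 0,"wy": 0,"wz": 0,"hand": 5},
  ],
  squeeze=60,
)

```text
t: 9.18
position: [0.513, 0.1694, 0.0525]
tool_rot: [-3.133, -0.225, -0.004]
force: [0.8, -0.6, 5.4]
opening: 0.0125
```

```bash
python3 chk.py c2 567 177
```

```text
t 9.175 pos [513.  169.4  52.5] xyaw 8.200856392953169 F [ 0.8 -0.6  5.4] M [-0.15 -0.02 -0.11] op 0.01248795360846764
crop origin 321 200 x4
crop origin 246 91 x4
```

View pics/c2_sd.png

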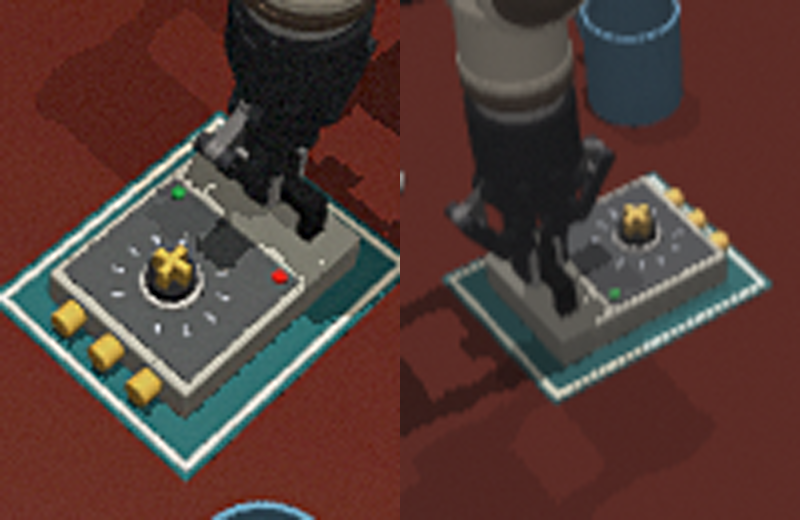

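View pics/c2_w.png

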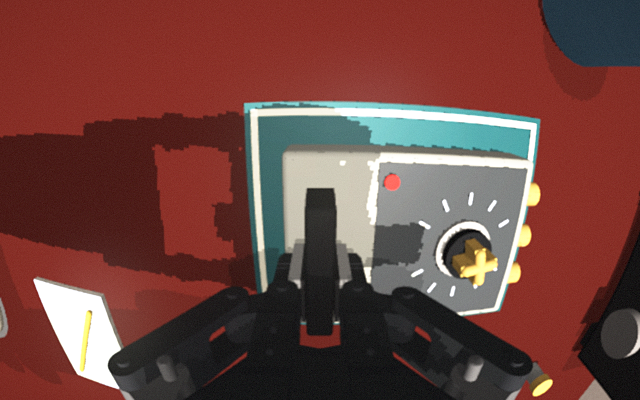

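Request:
carry_out(
  moves=[
    {"x": 0,"y": 0,"z": 0,"wx": 0,"wy": 0,"wz": 0,"hand": 25},
    {"x": 0,"y": 0,"z": 0,"wx": 0,"wy": 0,"wz": 0,"hand": 30},
    {"x": 0,"y": 0,"z": 4,"wx": 0,"wy": 0,"wz": 0,"hand": 35},
    {"x": 0,"y": 0,"z": 30,"wx": 0,"wy": 0,"wz": 0,"hand": 40},
    {"x": 0,"y": 0,"z": 80,"wx": 0,"wy": 0,"wz": 0,"hand": 40},
    {"x": 20,"y": 0,"z": 130,"wx": 0,"wy": 0,"wz": 0,"hand": 40},
    {"x": 60,"y": 8,"z": 150,"wx": 0,"wy": 0,"wz": 0,"hand": 45},
    {"x": 60,"y": 8,"z": 150,"wx": 0,"wy": 0,"wz": 0,"hand": 45},
    {"x": 60,"y": 8,"z": 150,"wx": 0,"wy": 0,"wz": 0,"hand": 45},
  ],
)

```text
t: 10.45
position: [0.5708, 0.1766, 0.2]
tool_rot: [3.134, 0.225, -0.004]
force: [0.7, -0.5, 0.1]
opening: 0.0449
```

```bash
python3 chk.py c3 567 177; python3 look.py w4 tuner_handle spindle_seat tuner_mid mat_mid
```

```text
t 10.45 pos [570.8 176.6 200. ] xyaw 8.211353618782798 F [ 0.7 -0.5  0.1] M [ 0.03  0.01 -0.01] op 0.04486003981981649
crop origin 321 200 x4
crop origin 246 91 x4
t 10.6 pos [570.5 176.6 199.9] xyaw 8.210612744096364 F [0.5 0.6 0.5] M [-0.03  0.04 -0.08] op 0.04502276053765662 q [ 0.1   0.25  1.58 -0.    1.32 -0.05] tz [-0.003 -0.    -1.   ]
tuner_handle []
spindle_seat [(0.81, [347, 184], [596.7, 182.9])]
tuner_mid [(0.73, [318, 172], [568.4, 180.4])]
mat_mid []
```

View pics/c3_sd.png

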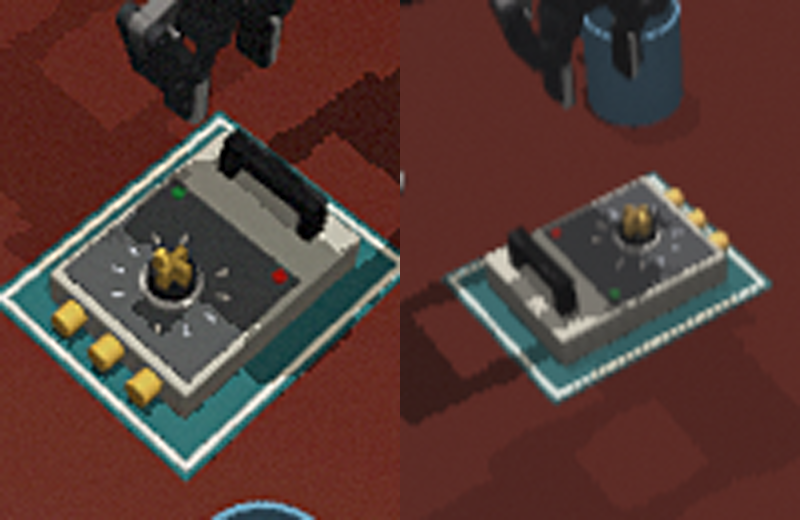

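View pics/w4.png

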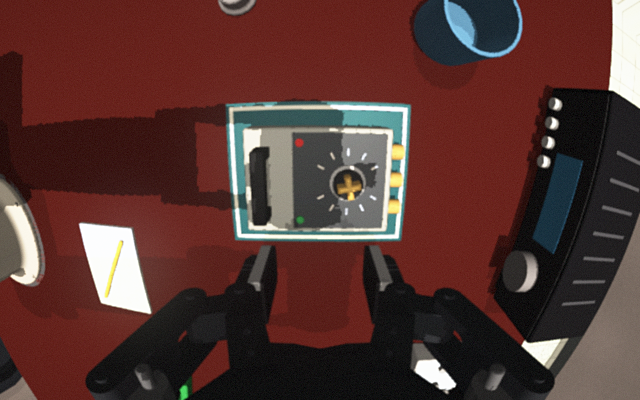

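The tuner sits centred on the mat: the wrist view has the mat border at columns 230–408 and the case at 245–392. I'll check this numerically, then take a closer look at the spindle cross.

Request:
carry_out(
  moves=[
    {"x": 9,"y": -25,"z": -20,"wx": 0,"wy": 0,"wz": 0,"hand": 45},
    {"x": 18,"y": -55,"z": -50,"wx": 0,"wy": 0,"wz": 0,"hand": 45},
    {"x": 24,"y": -71,"z": -90,"wx": 0,"wy": 0,"wz": 0,"hand": 45},
    {"x": 24,"y": -71,"z": -105,"wx": 0,"wy": 0,"wz": 0,"hand": 45},
    {"x": 24,"y": -71,"z": -105,"wx": 0,"wy": 0,"wz": 0,"hand": 45},
    {"x": 24,"y": -71,"z": -105,"wx": 0,"wy": 0,"wz": 0,"hand": 45},
  ],
)

```text
t: 11.6
position: [0.5971, 0.1065, 0.0982]
tool_rot: [3.133, 0.226, 0.005]
force: [-0.2, -0.2, 1.2]
opening: 0.045
```

```bash
python3 look.py w5 spindle_seat
python3 - <<'E'
from fit import *
S=optics.camera("scene"); D=optics.camera("side")
o=np.array([321,200]); q=np.array([246,91])
fit(S,D,o+np.array([(50,275),(187,396),(360,240)])/4,[(A,-B,h),(A,B,h),(-A,B,h)],
 q+np.array([(327,258),(253,178),(164,340)])/4,[(A,-B,h),(A,B,h),(-A,-B,h)],[.56,.13,.15])
im=cv2.imread("pics/w5.png"); cv2.imwrite("pics/w5z.png",cv2.resize(im[100:260,220:420],None,fx=4,fy=3.75,interpolation=cv2.INTER_CUBIC))
E
```

```text
t 11.6 pos [597.1 106.5  98.2] xyaw 8.263883127583256 F [-0.2 -0.2  1.2] M [-0.04 -0.01  0.01] op 0.0449741697918994 q [-0.02  0.38  1.63  0.    1.13 -0.17] tz [ 0.003  0.    -1.   ]
spindle_seat [(0.83, [338, 108], [597.5, 183.9])]
[568.7 177.4] 7.65 [[-1.5, -1.1], [-1.4, 0.1], [0.0, -0.8], [-0.2, -1.9], [-2.4, -1.7], [-1.2, -0.4]]
[568.  179.6] 8.21 [[-0.7, -0.3], [-0.1, 0.7], [0.8, -0.6]]
[569.9 171.5] 6.04 [[1.1, -0.2], [-0.4, -0.6], [-0.8, 0.5]]
```

View pics/w5.png

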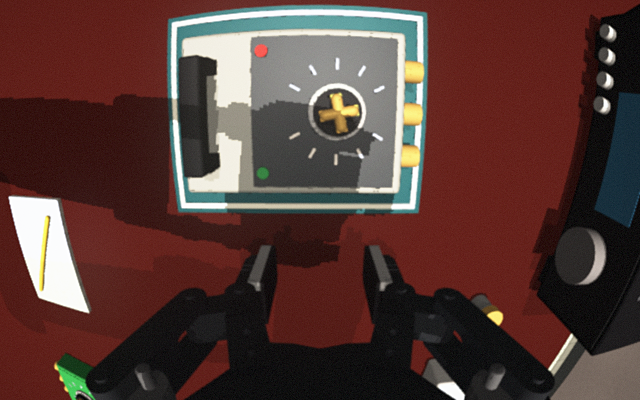

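Run:
```python
from h import *
s=env.sense(); T=wpose(s); W=optics.camera("wrist")
def rect(z,cx,cy,half=.03,n=390):
    g=np.linspace(-half,half,n); X,Y=np.meshgrid(cx+g,cy-g)  # cols +x, rows down = -y
    uv=wproj(W,T,np.c_[X.ravel(),Y.ravel(),np.full(X.size,z)]).astype(np.float32)
    return cv2.remap(W["image"],uv[:,0].reshape(n,n),uv[:,1].reshape(n,n),cv2.INTER_CUBIC)
cx,cy=.597,.183
a=rect(.058,cx,cy); b=rect(.042,cx,cy)
for k,im in (("top",a),("fl",b)):
    cv2.line(im,(195,185),(195,205),(0,255,0),1);cv2.line(im,(185,195),(205,195),(0,255,0),1)
cv2.imwrite("pics/rect1.png",np.hstack([a,b])[:,:,::-1])
print(wproj(W,T,[[.597,.183,.058],[.597,.183,.042]]))
```

```text
[[339.01777889 109.6513347 ]
 [337.3242225  109.03576988]]
```

View pics/rect1.png

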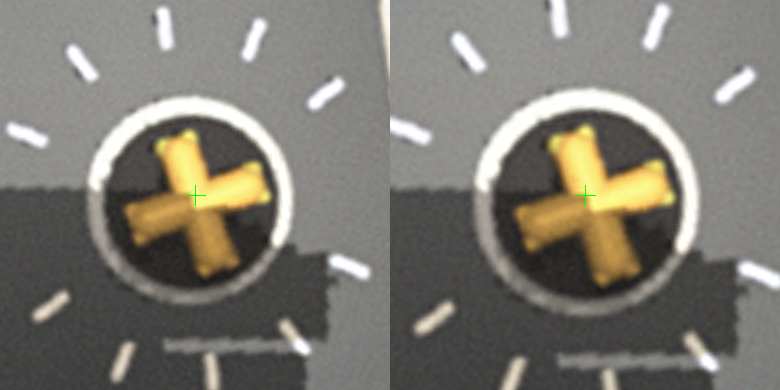

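```bash
cat > cross.py <<'E'
from h import *
from scipy.optimize import minimize
def cross(W,T,z,cx,cy,half=.025,n=500,z2=None):
    g=np.linspace(-half,half,n); X,Y=np.meshgrid(cx+g,cy-g)
    uv=wproj(W,T,np.c_[X.ravel(),Y.ravel(),np.full(X.size,z)]).astype(np.float32)
    im=cv2.remap(W["image"],uv[:,0].reshape(n,n),uv[:,1].reshape(n,n),cv2.INTER_CUBIC)
    hsv=cv2.cvtColor(im,cv2.COLOR_RGB2HSV)
    m=((hsv[...,1]>110)&(hsv[...,2]>70)&(hsv[...,0]>8)&(hsv[...,0]<40)).astype(float)
    def tmpl(p):
        c,s=np.cos(p[2]),np.sin(p[2]); dx=X-p[0]/1000; dy=Y-p[1]/1000
        u=np.abs(c*dx+s*dy)*1000; v=np.abs(-s*dx+c*dy)*1000
        sg=lambda a:1/(1+np.exp(-np.clip(a/.3,-50,50)))
        return np.maximum(sg(11-u)*sg(3-v),sg(11-v)*sg(3-u))
    best=None
    for a in np.radians([0,20,40,60,80]):
        r=minimize(lambda p:((tmpl(p)-m)**2).sum(),[cx*1000,cy*1000,a],method="Nelder-Mead",options=dict(initial_simplex=[[cx*1000,cy*1000,a],[cx*1000+2,cy*1000,a],[cx*1000,cy*1000+2,a],[cx*1000,cy*1000,a+.25]]))
        if best is None or r.fun<best.fun: best=r
    ov=im.copy(); ov[np.abs(tmpl(best.x)-.5)<.3]=(0,0,255); return best,im,ov,m
E
python3 - <<'E'
from cross import *
s=env.sense(); T=wpose(s); W=optics.camera("wrist")
for z in (.058,.056):
    b,im,ov,m=cross(W,T,z,.5975,.182); print(z,b.x[:2].round(2),np.degrees(b.x[2])%90,b.fun)
cv2.imwrite("pics/cross1.png",ov[:,:,::-1])
E
```

```text
0.058 [597.29 181.76] 18.91103937507119 1967.7609664240244
0.056 [597.43 181.73] 18.91859311437682 2186.233547697255
```

View pics/cross1.png

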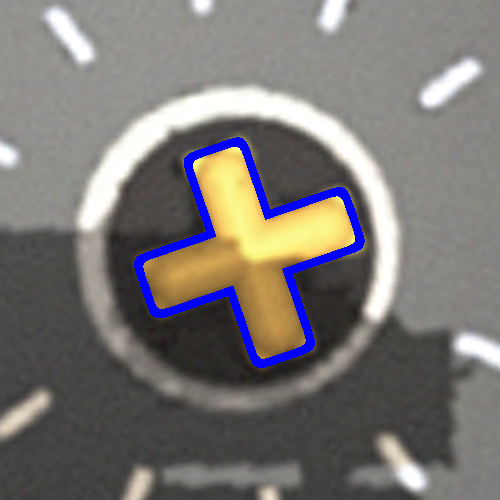

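The cross fit is tight: centre (597.3, 181.8) mm, lobes at 18.9° from world x (mod 90). Next, over to the red knob.

Request:
carry_out(
  moves=[
    {"x": 0,"y": 0,"z": 50,"wx": 0,"wy": 0,"wz": 2,"hand": 45},
    {"x": -6,"y": -40,"z": 85,"wx": 0,"wy": 0,"wz": 7,"hand": 45},
    {"x": -20,"y": -98,"z": 100,"wx": 0,"wy": 0,"wz": 12,"hand": 45},
    {"x": -35,"y": -156,"z": 100,"wx": 0,"wy": 0,"wz": 17,"hand": 45},
    {"x": -50,"y": -214,"z": 100,"wx": 0,"wy": 0,"wz": 22,"hand": 45},
    {"x": -65,"y": -272,"z": 100,"wx": 0,"wy": 0,"wz": 27,"hand": 45},
    {"x": -80,"y": -330,"z": 100,"wx": 0,"wy": 0,"wz": 32,"hand": 45},
    {"x": -95,"y": -388,"z": 100,"wx": 0,"wy": 0,"wz": 36,"hand": 45},
    {"x": -105,"y": -446,"z": 90,"wx": 0,"wy": 0,"wz": 39,"hand": 45},
    {"x": -112,"y": -499,"z": 80,"wx": 0,"wy": 0,"wz": 39,"hand": 45},
  ],
)

```text
t: 13.15
position: [0.4834, -0.3955, 0.1766]
tool_rot: [2.878, 1.257, 0.001]
force: [-0.2, 0.4, 0.8]
opening: 0.0449
```

Request:
carry_out(
  moves=[
    {"x": 0,"y": 0,"z": 0,"wx": 0,"wy": 0,"wz": 0,"hand": 45},
    {"x": 0,"y": 0,"z": 0,"wx": 0,"wy": 0,"wz": 0,"hand": 45},
    {"x": 0,"y": 0,"z": 0,"wx": 0,"wy": 0,"wz": 0,"hand": 45},
  ],
)

```text
t: 13.52
position: [0.4847, -0.3921, 0.1768]
tool_rot: [2.877, 1.26, 0.001]
force: [0.3, 0.2, -0.4]
opening: 0.0453
```

```bash
python3 look.py w6 knob_mid knob_foot
```

```text
t 13.525 pos [ 484.7 -392.1  176.8] xyaw 47.296513788677295 F [ 0.3  0.2 -0.4] M [ 0.01  0.01 -0.06] op 0.04528154536133341 q [-0.87  0.33  1.52  0.    1.29 -1.7 ] tz [ 0. -0. -1.]
knob_mid [(0.84, [321, 191], [488.6, -392.9]), (0.66, [273, 254], [505.6, -475.2])]
knob_foot [(0.8, [316, 176], [479.2, -390.4]), (0.72, [273, 246], [505.2, -479.8])]
```

View pics/w6.png

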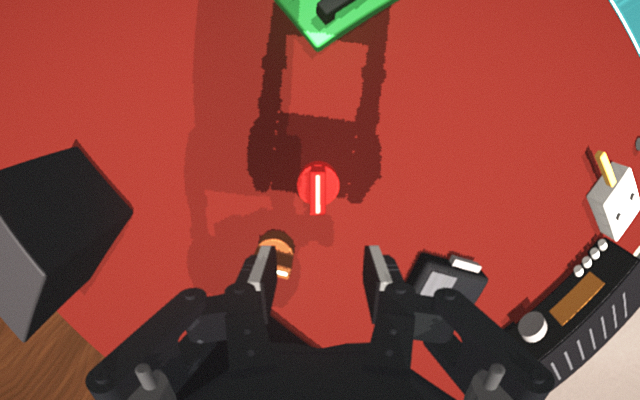

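```bash
cat > knob.py <<'E'
from h import *
def white(W,T,z,cx,cy,half=.03,n=600):
    g=np.linspace(-half,half,n); X,Y=np.meshgrid(cx+g,cy-g)
    uv=wproj(W,T,np.c_[X.ravel(),Y.ravel(),np.full(X.size,z)]).astype(np.float32)
    im=cv2.remap(W["image"],uv[:,0].reshape(n,n),uv[:,1].reshape(n,n),cv2.INTER_CUBIC)
    hsv=cv2.cvtColor(im,cv2.COLOR_RGB2HSV); m=((hsv[...,1]<130)&(hsv[...,2]>110)).astype(np.uint8)
    k,l,st,ce=cv2.connectedComponentsWithStats(m); 
    i=1+np.argmax(st[1:,4]); v,u=np.nonzero(l==i)
    r=cv2.minAreaRect(np.c_[X[v,u],Y[v,u]].astype(np.float32)*1000)
    P=np.c_[X[v,u],Y[v,u]]; q=P-P.mean(0); w,V=np.linalg.eigh(q.T@q)
    return im,P.mean(0)*1000,np.degrees(np.arctan2(V[1,1],V[0,1]))%180,r
E
python3 - <<'E'
from knob import *
s=env.sense(); T=wpose(s); W=optics.camera("wrist")
im,c,a,r=white(W,T,.05,.486,-.392); print(c.round(2),a,r)
im2=white(W,T,.022,.486,-.392)[0]
hsv=cv2.cvtColor(im2,cv2.COLOR_RGB2HSV)
for i in (im,im2): cv2.line(i,(290,300),(310,300),(0,255,0),1); cv2.line(i,(300,290),(300,310),(0,255,0),1)
cv2.imwrite("pics/knob1.png",np.hstack([im,im2])[:,:,::-1][::1,::1][100:500,:][:, :1200][::1] if 0 else cv2.resize(np.hstack([im,im2])[:,:,::-1],(800,400)))
# project skirt outline
t=np.linspace(0,2*np.pi,60)
E
```

```text
[ 483.88 -392.62] 137.47623961645894 ((483.707275390625, -392.3968200683594), (5.024982929229736, 36.183719635009766), 47.2457275390625)
```

View pics/knob1.png

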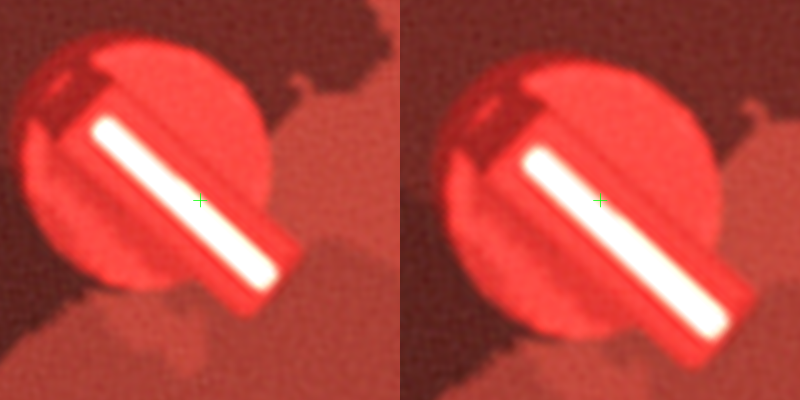

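Request:
carry_out(
  moves=[
    {"x": -0.9,"y": -0.4,"z": -40,"wx": 0,"wy": 0,"wz": 0,"hand": 45},
    {"x": -0.9,"y": -0.4,"z": -80,"wx": 0,"wy": 0,"wz": 0,"hand": 45},
    {"x": -0.9,"y": -0.4,"z": -115,"wx": 0,"wy": 0,"wz": 0,"hand": 45},
    {"x": -0.9,"y": -0.4,"z": -132,"wx": 0,"wy": 0,"wz": 0,"hand": 45},
    {"x": -0.9,"y": -0.4,"z": -140,"wx": 0,"wy": 0,"wz": 0,"hand": 45},
    {"x": -0.9,"y": -0.4,"z": -140,"wx": 0,"wy": 0,"wz": 0,"hand": 25},
    {"x": -0.9,"y": -0.4,"z": -140,"wx": 0,"wy": 0,"wz": 0,"hand": 5},
    {"x": -0.9,"y": -0.4,"z": -140,"wx": 0,"wy": 0,"wz": 0,"hand": 5},
    {"x": -0.9,"y": -0.4,"z": -140,"wx": 0,"wy": 0,"wz": 0,"hand": 5},
    {"x": -0.9,"y": -0.4,"z": -140,"wx": 0,"wy": 0,"wz": 0,"hand": 5},
  ],
  squeeze=50,
)

```text
t: 14.98
position: [0.484, -0.3947, 0.0379]
tool_rot: [2.876, 1.257, 0.001]
force: [0.0, -0.9, 6.8]
opening: 0.0129
```

```bash
python3 look.py w7
```

```text
t 14.975 pos [ 484.  -394.7   37.9] xyaw 47.20341989913341 F [ 0.  -0.9  6.8] M [ 0.02  0.08 -0.03] op 0.01287485386462451 q [-0.88  0.51  1.59  0.    1.04 -1.7 ] tz [ 0.002 -0.002 -1.   ]
```

View pics/w7.png

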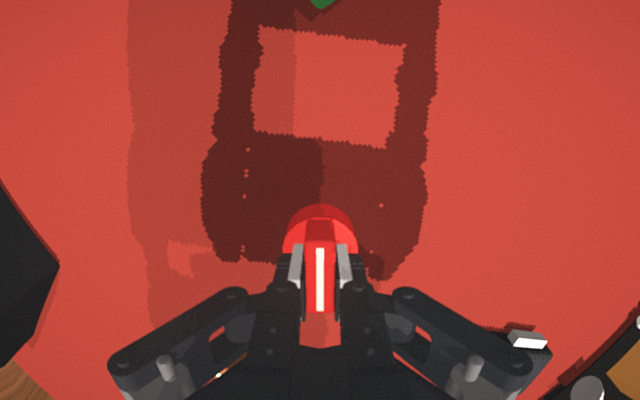

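```bash
cat > kt.py <<'E'
from knob import *
import sys
s=env.sense(); T=wpose(s); W=optics.camera("wrist"); print("t",s["t"],s["position"]*1000,s["force"].round(1),s["opening"])
zt=float(sys.argv[1])  # knob top relative to TCP (world z)
P0=T[:3,3]
im,c,a,r=white(W,T,P0[2]+zt,P0[0],P0[1]); yaw=np.degrees(np.arctan2(T[1,0],T[0,0]))
d=T[:3,:3].T@(np.array([r[0][0]/1000,r[0][1]/1000,P0[2]+zt])-P0)
print("white ctr world",r,c.round(2),"bar",a,"tool yaw",yaw,"in tool mm",(d*1000).round(2), "rel", a-yaw)
cv2.imwrite("pics/kt.png",im[:,:,::-1])
E
python3 kt.py 0.0121
```

```text
t 15.025 [ 483.97365634 -394.70807335   37.93635385] [ 0.1 -0.1  6.1] 0.012999945693716245
white ctr world ((483.5042724609375, -392.78033447265625), (3.8381459712982178, 35.102203369140625), 47.17795944213867) [ 483.58 -392.86] bar 137.18179272580528 tool yaw 47.204039721242545 in tool mm [  1.09  -1.62 -12.11] rel 89.97775300456274
```

View pics/kt.png

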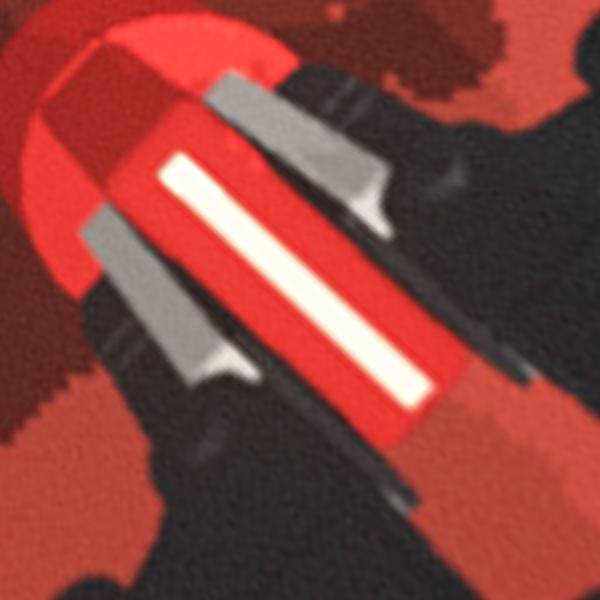

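The knob is gripped square: the white line runs between the pads at (320,280), 90.0° to the jaws. Now I'll lift it and carry it above the spindle.

Request:
carry_out(
  moves=[
    {"x": 0,"y": 0,"z": 15,"wx": 0,"wy": 0,"wz": 0,"hand": 5},
    {"x": 0,"y": 5,"z": 60,"wx": 0,"wy": 0,"wz": 0,"hand": 5},
    {"x": 5,"y": 40,"z": 105,"wx": 0,"wy": 0,"wz": -3,"hand": 5},
    {"x": 18,"y": 95,"z": 122,"wx": 0,"wy": 0,"wz": -7,"hand": 5},
    {"x": 32,"y": 152,"z": 122,"wx": 0,"wy": 0,"wz": -11,"hand": 5},
    {"x": 46,"y": 210,"z": 122,"wx": 0,"wy": 0,"wz": -15,"hand": 5},
    {"x": 60,"y": 268,"z": 122,"wx": 0,"wy": 0,"wz": -19,"hand": 5},
    {"x": 74,"y": 326,"z": 122,"wx": 0,"wy": 0,"wz": -23,"hand": 5},
    {"x": 86,"y": 384,"z": 122,"wx": 0,"wy": 0,"wz": -26,"hand": 5},
    {"x": 94,"y": 440,"z": 122,"wx": 0,"wy": 0,"wz": -28.3,"hand": 5},
  ],
)

```text
t: 16.32
position: [0.5772, 0.0483, 0.159]
tool_rot: [3.099, 0.514, 0.001]
force: [0.2, 0.2, -0.1]
opening: 0.0132
```

Request:
carry_out(
  moves=[
    {"x": 6,"y": 40,"z": 0,"wx": 0,"wy": 0,"wz": 0,"hand": 5},
    {"x": 10,"y": 68,"z": 0,"wx": 0,"wy": 0,"wz": 0,"hand": 5},
    {"x": 12,"y": 78,"z": 0,"wx": 0,"wy": 0,"wz": 0,"hand": 5},
    {"x": 12,"y": 78,"z": 0,"wx": 0,"wy": 0,"wz": 0,"hand": 5},
    {"x": 12,"y": 78,"z": 0,"wx": 0,"wy": 0,"wz": 0,"hand": 5},
  ],
)

```text
t: 16.95
position: [0.5891, 0.1231, 0.1583]
tool_rot: [3.099, 0.514, -0.0]
force: [-0.2, -0.1, -1.3]
opening: 0.0125
```

```bash
python3 look.py w8
python3 - <<'E'
from cross import *
s=env.sense(); T=wpose(s); W=optics.camera("wrist")
b,im,ov,m=cross(W,T,.058,.5975,.182); print(b.x[:2].round(2),np.degrees(b.x[2])%90,b.fun)
cv2.imwrite("pics/cross2.png",ov[:,:,::-1])
E
python3 kt.py 0.0121
```

```text
t 16.95 pos [589.1 123.1 158.3] xyaw 18.836816563812825 F [-0.2 -0.1 -1.3] M [ 0.01  0.03 -0.06] op 0.012493290319108856 q [ 0.01  0.3   1.6  -0.    1.24 -0.32] tz [-0. -0. -1.]
[596.79 182.  ] 18.92560795138514 3665.771609472531
t 17.05 [589.12688444 123.13023056 158.3371893 ] [-0.4 -0.7 -0.9] 0.012984136984247543
white ctr world ((589.1326293945312, 125.25260925292969), (3.656334400177002, 34.94560241699219), 18.671785354614258) [589.14 125.38] bar 108.84747533060617 tool yaw 18.818704012158193 in tool mm [  0.69  -2.01 -12.1 ] rel 90.02877131844798
```

View pics/w8.png

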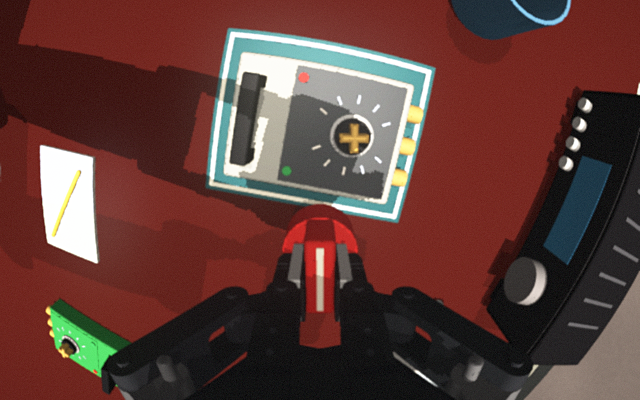

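View pics/cross2.png

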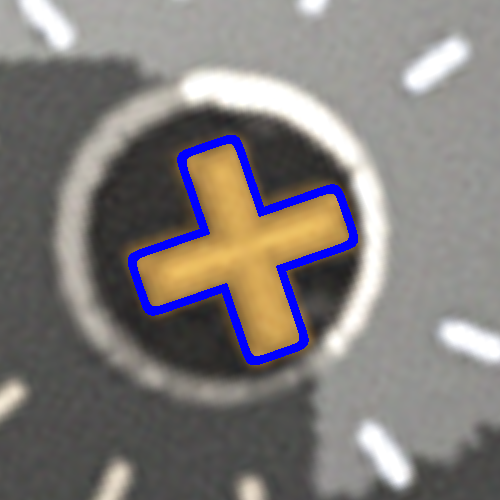

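The wrist view shows the cross at (353,137), and the knob is still held square at (320,280). I'll move over the spindle and stop 12 mm above the lobes.

Request:
carry_out(
  moves=[
    {"x": 3,"y": 25,"z": 0,"wx": 0,"wy": 0,"wz": 0.1,"hand": 5},
    {"x": 6,"y": 46,"z": 0,"wx": 0,"wy": 0,"wz": 0.1,"hand": 5},
    {"x": 7.5,"y": 56.9,"z": -15,"wx": 0,"wy": 0,"wz": 0.1,"hand": 5},
    {"x": 7.5,"y": 56.9,"z": -35,"wx": 0,"wy": 0,"wz": 0.1,"hand": 5},
    {"x": 7.5,"y": 56.9,"z": -50,"wx": 0,"wy": 0,"wz": 0.1,"hand": 5},
    {"x": 7.5,"y": 56.9,"z": -50,"wx": 0,"wy": 0,"wz": 0.1,"hand": 5},
    {"x": 7.5,"y": 56.9,"z": -50,"wx": 0,"wy": 0,"wz": 0.1,"hand": 5},
    {"x": 7.5,"y": 56.9,"z": -50,"wx": 0,"wy": 0,"wz": 0.1,"hand": 5},
  ],
)

```text
t: 18.1
position: [0.5973, 0.181, 0.1093]
tool_rot: [3.098, 0.518, 0.003]
force: [-0.2, 0.3, -0.7]
opening: 0.013
```

```bash
python3 chk.py c5 597 182; python3 -c "
from h import *
for i in range(2): print((env.sense()['position']*1000).round(1))"
```

```text
t 18.1 pos [597.3 181.  109.3] xyaw 18.985681953519766 F [-0.2  0.3 -0.7] M [-0.06  0.01 -0.03] op 0.012997673422216726
crop origin 313 208 x4
crop origin 254 87 x4
[597.1 181.2 109. ]
[597.1 181.2 109. ]
```

View pics/c5_sd.png

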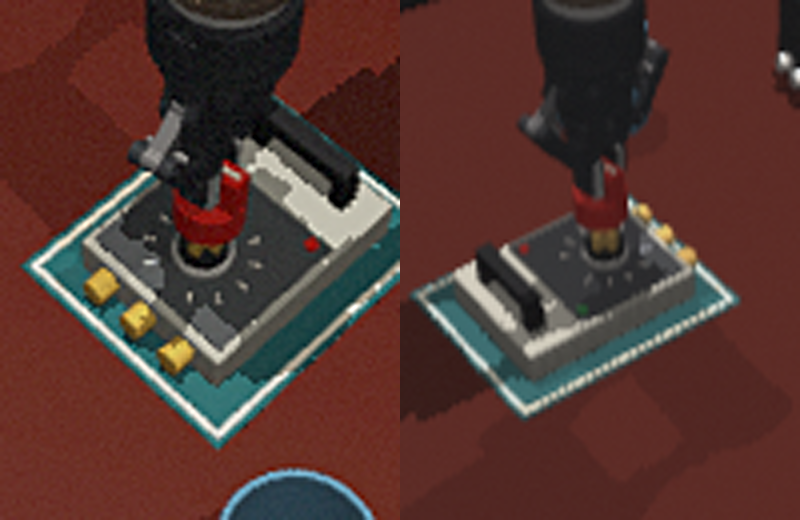

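View pics/c5_w.png

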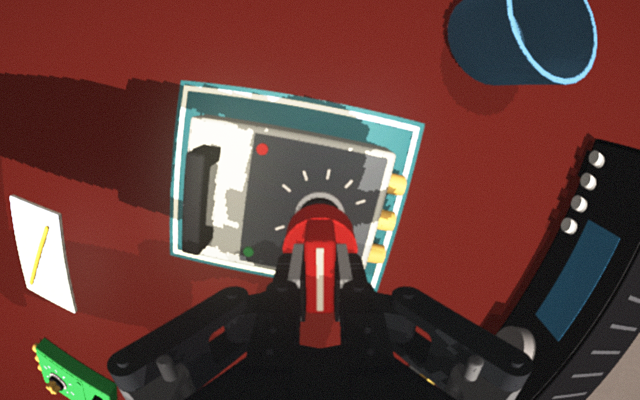

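Request:
carry_out(
  moves=[
    {"x": -0.5,"y": -1.2,"z": 0,"wx": 0,"wy": 0,"wz": 0,"hand": 5},
    {"x": -0.5,"y": -1.2,"z": -5,"wx": 0,"wy": 0,"wz": 0,"hand": 5},
    {"x": -0.5,"y": -1.2,"z": -10,"wx": 0,"wy": 0,"wz": 0,"hand": 5},
    {"x": -0.5,"y": -1.2,"z": -13,"wx": 0,"wy": 0,"wz": 0,"hand": 5},
    {"x": -0.5,"y": -1.2,"z": -15,"wx": 0,"wy": 0,"wz": 0,"hand": 5},
    {"x": -0.5,"y": -1.2,"z": -17,"wx": 0,"wy": 0,"wz": 0,"hand": 5},
    {"x": -0.5,"y": -1.2,"z": -17,"wx": 0,"wy": 0,"wz": 0,"hand": 5},
  ],
)

```text
t: 19.12
position: [0.5963, 0.1798, 0.0912]
tool_rot: [3.098, 0.518, 0.0]
force: [0.6, -1.6, -2.1]
opening: 0.0126
```

```bash
python3 chk.py c6 597 182
```

```text
t 19.125 pos [596.3 179.8  91.2] xyaw 19.001223652532918 F [ 0.6 -1.6 -2.1] M [-0.23 -0.25 -0.02] op 0.012563173513540108
crop origin 313 208 x4
crop origin 254 87 x4
```

View pics/c6_sd.png

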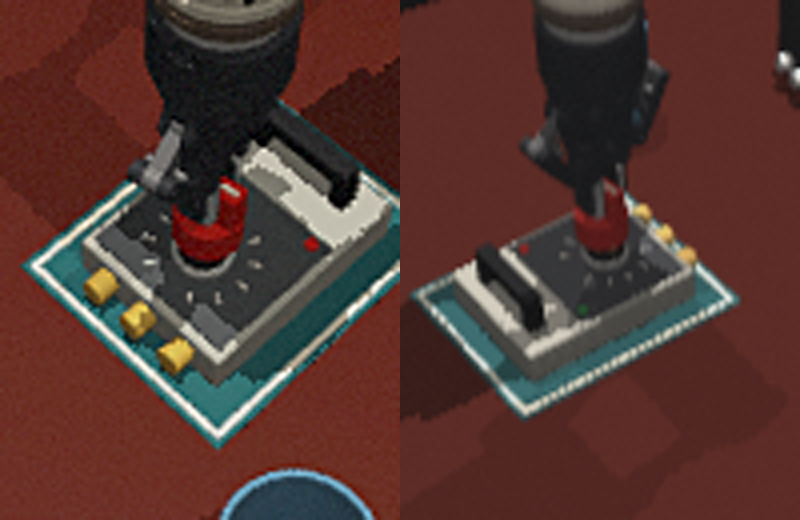

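The knob has dropped over the lobes with almost no axial force, so the splines mesh. I'll go down onto the flange with a slight correction in -y.

Request:
carry_out(
  moves=[
    {"x": 0.1,"y": -0.5,"z": -2,"wx": 0,"wy": 0,"wz": 0,"hand": 5},
    {"x": 0.1,"y": -0.5,"z": -4,"wx": 0,"wy": 0,"wz": 0,"hand": 5},
    {"x": 0.1,"y": -0.5,"z": -6,"wx": 0,"wy": 0,"wz": 0,"hand": 5},
    {"x": 0.1,"y": -0.5,"z": -8,"wx": 0,"wy": 0,"wz": 0,"hand": 5},
    {"x": 0.1,"y": -0.5,"z": -10,"wx": 0,"wy": 0,"wz": 0,"hand": 5},
    {"x": 0.1,"y": -0.5,"z": -11,"wx": 0,"wy": 0,"wz": 0,"hand": 5},
    {"x": 0.1,"y": -0.5,"z": -11,"wx": 0,"wy": 0,"wz": 0,"hand": 5},
    {"x": 0.1,"y": -0.5,"z": -11,"wx": 0,"wy": 0,"wz": 0,"hand": 5},
  ],
)

```text
t: 20.27
position: [0.5963, 0.1795, 0.0802]
tool_rot: [-3.098, -0.518, -0.001]
force: [2.2, 1.9, -2.2]
opening: 0.0133
```

Request:
carry_out(
  moves=[
    {"x": 0.2,"y": 0.2,"z": -1,"wx": 0,"wy": 0,"wz": 0,"hand": 5},
    {"x": 0.2,"y": 0.2,"z": -2,"wx": 0,"wy": 0,"wz": 0,"hand": 5},
    {"x": 0.2,"y": 0.2,"z": -3,"wx": 0,"wy": 0,"wz": 0,"hand": 5},
    {"x": 0.2,"y": 0.2,"z": -3,"wx": 0,"wy": 0,"wz": 0,"hand": 5},
    {"x": 0.2,"y": 0.2,"z": -3,"wx": 0,"wy": 0,"wz": 0,"hand": 5},
  ],
)

```text
t: 20.9
position: [0.5965, 0.1796, 0.078]
tool_rot: [3.098, 0.519, -0.0]
force: [-1.9, -0.6, 5.8]
opening: 0.013
```

```bash
python3 chk.py c7 597 182; python3 kt.py 0.0121
```

```text
t 20.9 pos [596.5 179.6  78. ] xyaw 19.010885372457732 F [-1.9 -0.6  5.8] M [-0.02  0.29 -0.06] op 0.012998473637327933
crop origin 313 208 x4
crop origin 254 87 x4
t 21.05 [596.47175115 179.6151794   77.98903161] [-1.6 -0.   6.5] 0.013047158304510849
white ctr world ((616.8556518554688, 196.9440460205078), (19.231990814208984, 25.342235565185547), 0.0) [619.47 199.59] bar 105.97810039673307 tool yaw 19.01017952508143 in tool mm [ 24.92  -9.74 -12.1 ] rel 86.96792087165164
```

View pics/c7_sd.png

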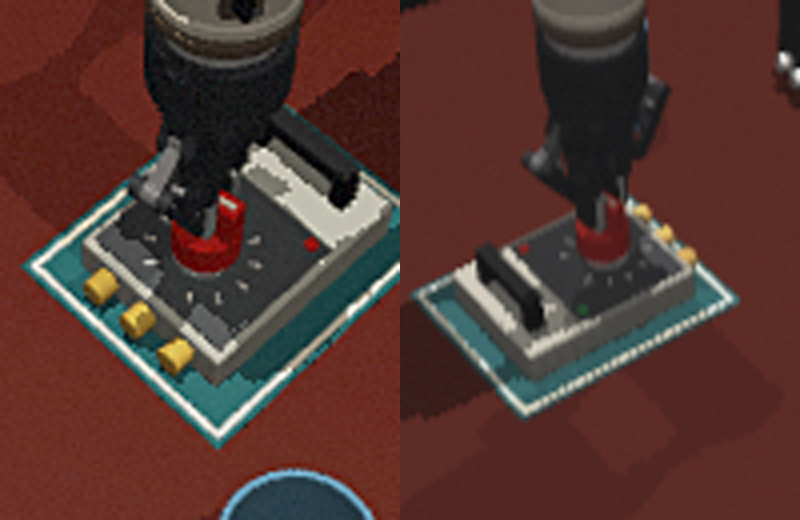

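Force is 6.5 N with the foot near 40 mm, so the spring has begun to yield. Pressing further.

Request:
carry_out(
  moves=[
    {"x": 0.1,"y": 0,"z": -1,"wx": 0,"wy": 0,"wz": 0,"hand": 5},
    {"x": 0.1,"y": 0,"z": -2,"wx": 0,"wy": 0,"wz": 0,"hand": 5},
    {"x": 0.1,"y": 0,"z": -3,"wx": 0,"wy": 0,"wz": 0,"hand": 5},
    {"x": 0.1,"y": 0,"z": -3.7,"wx": 0,"wy": 0,"wz": 0,"hand": 5},
    {"x": 0.1,"y": 0,"z": -3.7,"wx": 0,"wy": 0,"wz": 0,"hand": 5},
    {"x": 0.1,"y": 0,"z": -3.7,"wx": 0,"wy": 0,"wz": 0,"hand": 5},
  ],
)

```text
t: 21.85
position: [0.5966, 0.1796, 0.0748]
tool_rot: [3.098, 0.519, -0.0]
force: [-3.0, -1.2, 9.0]
opening: 0.013
```

```bash
python3 chk.py c8 597 182
```

```text
t 21.85 pos [596.6 179.6  74.8] xyaw 19.01363288070402 F [-3.  -1.2  9. ] M [-0.15  0.59  0.03] op 0.012977692081898862
crop origin 313 208 x4
crop origin 254 87 x4
```

View pics/c8_sd.png

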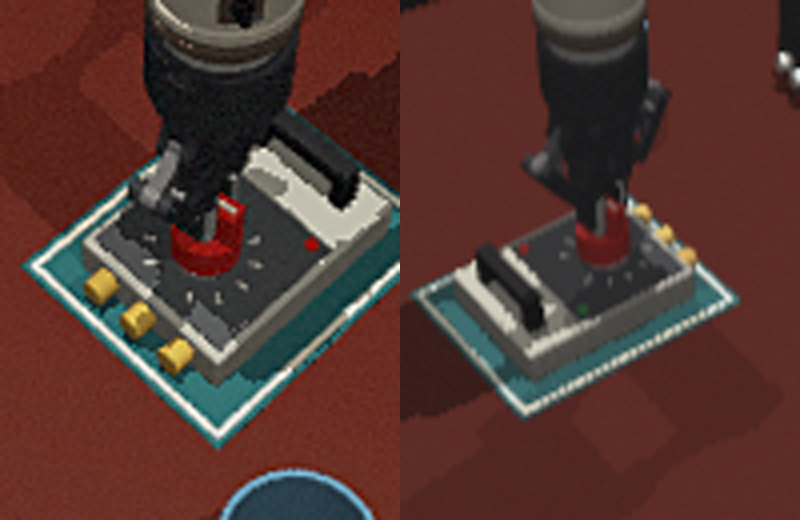

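View pics/c8_w.png

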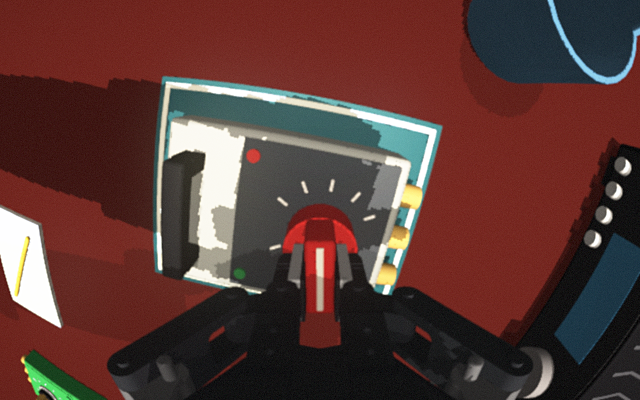

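Request:
carry_out(
  moves=[
    {"x": -0.3,"y": -0.1,"z": -0.5,"wx": 0,"wy": 0,"wz": 0,"hand": 5},
    {"x": -0.3,"y": -0.1,"z": -1,"wx": 0,"wy": 0,"wz": 0,"hand": 5},
    {"x": -0.3,"y": -0.1,"z": -1,"wx": 0,"wy": 0,"wz": 0,"hand": 5},
    {"x": -0.3,"y": -0.1,"z": -1,"wx": 0,"wy": 0,"wz": 0,"hand": 5},
    {"x": -0.3,"y": -0.1,"z": -1,"wx": 0,"wy": 0,"wz": 0,"hand": 5},
  ],
)

```text
t: 22.62
position: [0.5965, 0.1796, 0.0741]
tool_rot: [3.098, 0.519, 0.001]
force: [-3.7, 0.7, 9.0]
opening: 0.0129
```

```bash
python3 chk.py c9 597 182
python3 - <<'E'
from h import *
z=np.load("c9.npz"); a=np.load("c3.npz")
# compare tuner corners now vs after placement: difference image shift around sockets in scene/side
for k,(x0,y0,x1,y1) in (("S",(320,255,365,310)),("D",(250,130,345,200))):
    A=cv2.cvtColor(a[k],6+1-0 if 0 else cv2.COLOR_RGB2GRAY)[y0:y1,x0:x1].astype(np.float32); B=cv2.cvtColor(z[k],cv2.COLOR_RGB2GRAY)[y0:y1,x0:x1].astype(np.float32)
    print(k,cv2.phaseCorrelate(A,B,cv2.createHanningWindow(A.shape[::-1],cv2.CV_32F)))
s=[env.sense() for _ in range(1)][0]; print(s["force"],s["position"],s["qd"].round(3))
E
```

```text
t 22.625 pos [596.5 179.6  74.1] xyaw 19.014698668305517 F [-3.7  0.7  9. ] M [-0.09  0.58 -0.02] op 0.012935552979814722
crop origin 313 208 x4
crop origin 254 87 x4
S ((0.24673922211362154, -0.18779105285987896), 0.9443283909338492)
D ((0.1391841434247567, 0.07849381779148956), 0.8580707013607025)
[-3.79338172  0.11747816 10.39450197] [0.59652613 0.1796259  0.074085  ] [ 0.001 -0.001 -0.     0.002  0.001 -0.001]
```

Run:
```python
from h import *
z=np.load("c9.npz")
cv2.imwrite("pics/full_s.png",z["S"][:,:,::-1])
```

```text
(no output)
```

View pics/full_s.png

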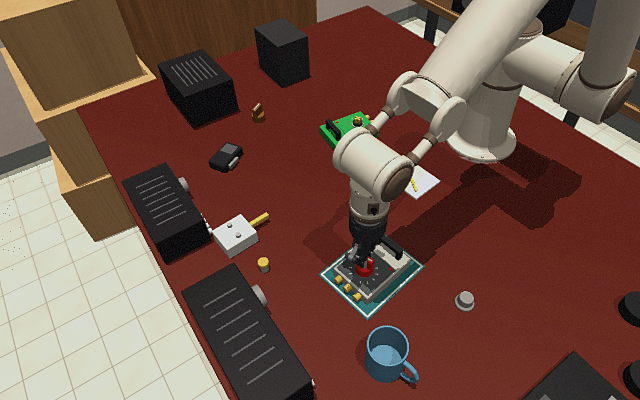

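View pics/c9_sd.png

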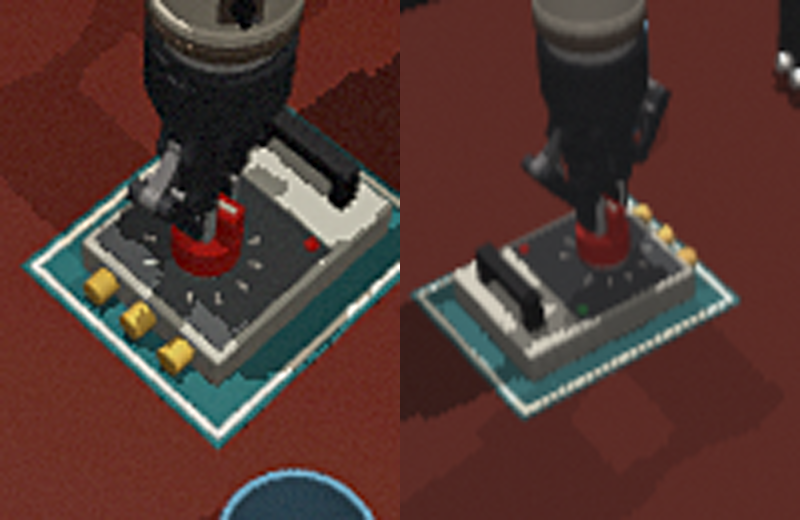

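```bash
python3 -c "
from plant import order,env
print(order.job_done()); s=env.sense(); print(s['t'],s['position'],s['force'],s['opening'])"
```

```text
the job is handed in; nothing more can be done
None
the job is handed in; nothing more can be done
```

The tuner is on the mat, the red knob is fitted and held pushed in, and I handed the job in at about 22.8 s of the 64 s allowed. No verdict came back, so what follows rests on my own measurements.

- **Tuner:** I slid it by its lift handle without lifting. Fitted from the two fixed cameras together it sits at (568.7, 177.4) mm, 7.7° against the mat's roughly (567.5, 177) mm, 8°. The two cameras taken separately differed by up to 8 mm and 2°. It had not shifted visibly since release (image shift under 0.35 px).
- **Knob:** I gripped it by the bar and turned it to the spindle's 18.9°. It went over the lobes with almost no axial force.
- **Push:** The knob's underside ended at about 36 mm, against 42 mm for the seat when out. The axial force was 9–10.4 N, which puts the spindle in by about 4.8–5.6 mm. The fingers stayed closed on the bar at 13 mm, with the grip set to 50 N.
- **Other things on the desk:** In the last scene picture everything else, look-alikes included, appears to be where it started. I checked this by eye only.

**Failed or disagreed:**
- My first two move calls were refused because I had left keys out of the rows. Nothing moved.
- A steady sideways force of about 4 N remained at the end.
- The last attempt to find the knob's white line with the wrist camera locked onto the case instead, so I ignored it. The by-eye view of the wrist picture after that showed the grip unchanged.

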